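Step the filter turret of the print-inspection stand round to green

TASK

The inspection camera beside the bagging machine has the wrong colour filter in. Push the filter turret round by its upright finger tabs, gently, either way round and without gripping them, until the green filter has clicked in under the lens, so that the red print on the blister card will show dark, then move clear. Touch neither the filter glass nor the camera and its lens, and leave the blister card, the tablet bottle and the marker pen where they are.

Things in the scene. Friction and masses are not known exactly. Their poses are not given: they have to be found in the camera images.
- stand: Inspection stand fixed to the table; origin on the table under the turret's axis, x axis from the turret to the lens and on to the post (away from the robot, up to 0.35 rad askew), z up. Grey base plate 320 x 260 x 18 mm, x -100 to 220 mm; light panel 31 mm high under the lens; round steel post 25 mm thick at x 175 mm, 310 mm high. Steel carrier 76 mm wide under the turret, 125 to 137 mm up.
- turret (a joint): Turret angle, rad, positive counter-clockwise from above, 0 or any full turn = green under the lens. Turns endlessly. Six sprung click stops 1.047 apart: 2 to 4 N at a tab leaves a stop; once 0.15 past halfway (0.52) it snaps on to the next in under 0.5 s. It may start hung up about halfway between two stops. Filters counter-clockwise: green, clear, red, blue, orange, yellow.
- turret_axis (a point): Point on the turret's vertical axis at the wheel's top face, 158 mm above the table; fixed to the stand. The wheel is black, spoked, 162 mm across, 6 mm thick, with an aluminium spindle cap 26 mm across and 11 mm high at its centre.
- lens_axis (a point): Point on the camera's optical axis at the height of the wheel's top face, 55 mm from the turret's axis along the stand's x; fixed to the stand. Its orientation is that of the stand.
- green_filter (a point): Centre of the green filter glass, on the wheel's top face; it turns with the turret, 55 mm from the axis. This is the filter wanted at the lens axis.
- green_tab (a point): Middle of the top edge of the green finger tab, 184 mm above the table, 100 mm from the axis, in line with the green filter. Six tabs alike, one per filter every 60 degrees in its colour (clear: white): upright plates 30 mm long radially (85 to 115 mm from the axis), 6 mm thick, 158 to 184 mm above the table, on flat feet 16 mm wide. Between them, outside the wheel, is open space.
- red_tab (a point): Middle of the top edge of the red finger tab, 100 mm from the axis.
- blue_tab (a point): Middle of the top edge of the blue finger tab, 100 mm from the axis.
- tabs: All six finger tabs together; origin on the turret's axis at the wheel's top face, turning with the turret. The three tabs on the robot's side (within 60 degrees of the stand's -x) have nothing above them; the one under the camera's arm points to the post.
- filter_glass: The six filter glasses together, not to be touched: round, 37 mm across, flush in rings 45 mm across that stand up to 3 mm above the wheel's top face, centres 55 mm from the axis; origin on the turret's axis at the wheel's top face, turning with the turret.
- camera: Grey camera 44 x 44 mm, 219 to 293 mm above the table, with a black lens 42 mm across below it (underside 178 mm above the table), centred on the lens axis, on an arm 226 to 246 mm up from a clamp on the post; not to be touched. Its origin coincides with the stand's.
- blister: Blister card of tablets, 44 x 92 x 8 mm, silver with red lines, loose on the light panel under the lens; origin under its centre. Bystander.
- bottle: White tablet bottle with a red label, 48 mm across, 85 mm high, loose on the table on the robot's side of the stand; origin under its centre. Bystander.
- pen: Grey marker pen with a black cap, 130 mm long, 13 mm thick, lying loose on the table to the left of the stand; origin under its middle, x along the pen. Bystander.

How it is judged:
On the way:
1. a finger pushes on a finger tab of the turret (contact force between the fingers and tabs above 0.3 N), for 0.05 s.
At the end, for the whole second after the job is handed in: The green filter stands within 4 mm of the lens axis (in its click stop) and the turret is at rest; the blister card lies within 10 mm, the bottle and the pen within 15 mm of where they were (horizontal distance between green_filter and lens_axis below 0.004 m and velocity of joint turret between -0.05 and 0.05 rad/s and distance of blister from where it was at the start of the episode below 0.01 m and distance of each of bottle, pen from where it was at the start of the episode below 0.015 m); the robot touches nothing.
It fails at once if the robot touches the filter glass (contact force between any of the fingers, the arm and filter_glass above 0.5 N).
It fails at once if the robot touches the camera or its lens (contact force between any of the fingers, the arm and camera above 0.5 N).
It fails at once if a tab is gripped or forced (more than 15 N on it) (contact force between any of the fingers, the arm and tabs above 15 N).
It fails at once if the blister card, bottle or pen is lifted, knocked or carried off (distance of blister from where it was at the start of the episode above 0.01 m or distance of any of bottle, pen from where it was at the start of the episode above 0.015 m or angle between bottle's own z axis and vertical above 0.5 rad).
It also fails if it takes over 58 s, if anything falls off the work surface, if the arm or the gripper's body presses on something with over 40 N, if the wrist force passes 120 N, or if a joint passes its speed limit or range.

ROBOT

A 6-joint arm with a two-finger parallel gripper is mounted at the origin on the work surface. World frame = base frame: x ahead of the robot, y to its left, z up, the work surface at z = 0. Lengths are in m, angles in rad, forces in N, time in s.
With the tool pointing down it reaches from about 0.25 to 0.775 m from the base axis. Payload 4 kg.
Tool frame: the origin (TCP) lies on the centre line of the jaws, within the pads' length; the fingertips stand 25 mm ahead of it and the grasp point (between the pads) lies 6 mm ahead of it; z points along the fingers, y is the line along which they close (so a half turn about z gives the same grasp; the last joint's range is limited). The gripper opens to 94 mm and grips with 3 to 60 N. Pads are 16 mm wide; open, the fingers measure 119 mm over their backs; the gripper's body (75 mm by 177 mm) begins 78 mm behind the grasp point.
Start: joints at [1.003, 0.087, 1.371, -0, 1.684, -0.103], TCP at [0.247, 0.492, 0.231] pointing down, gripper open.
Joint ranges: [-3.1, 3.1], [-0.76, 2.03], [0.27, 2.55], [-1.08, 4.22], [0.17, 2.65], [-2.57, 2.57]. Speed limits (rad/s): [2.79, 2.79, 3.14, 3.14, 3.14, 3.14].

INTERFACE

Orientations are given as [roll, pitch, yaw] about the fixed x, y, z axes, in that order (R = Rz(yaw) Ry(pitch) Rx(roll)).
In Python, from bench import sensors, optics, ticket gives the robot as it stands.
- The arm moves only by the tool send_rows, never from a script. Its argument "rows" is a list of rows, each a list of 6 numbers: the shift along the world's x, y, z in mm, then the turn, a rotation vector about the world's x, y, z in rad. In form: [[x, y, z, wx, wy, wz], ...]. A call has 1 to 8 rows; each row shifts and turns the commanded pose from where the row before left it; what a row does not reach is not made up. A row lasts 1/12 s, in which the tool goes at most 41.7 mm and 7.16 degrees, less where a joint would pass 70% of its speed; a pose out of reach is approached as far as the arm can. A call is refused whole if a number of a shift passes 41.7 or a number of a turn 0.125, either way. A call with a gripper value outside its range is refused whole. "grip" is the finger opening in mm, from 0 to 94, set as the call begins (left out, the last holds). The fingers move at their own pace and stop on an object; the grip force is fixed at half the most. Time passes only in rows, so rows that do not move let the fingers close. It gives the time, the measured TCP pose, the force, the opening and the grip force at its end, in the units of the state.
- sensors.get_obs(): the state, without advancing time (a new reading comes with each control period).
- optics.snapshot(name): name is "scene" or "side" or "wrist"; returns the picture (480x640x3 uint8, red, green, blue); there is no depth.
- optics.camera_model(name): a dict with "vertical_fov" (degrees; the focal length in pixels is half the picture's height over the tangent of half this angle, whatever the lens; pixels are square), "cx", "cy" (the principal point, pixels), "R" (3x3) and "t" (3): a world point X has camera coordinates R X + t. Camera axes: x right, y down, z forward; pixel columns grow to the right and rows downward; lengths in m; the calibration is good to about 2 mm. A picture is of the moment at which its call begins: read the wrist's pose just before it. camera_model takes no time and is no camera call; for the wrist camera it gives the pose at the moment of the call.
- ticket.close_job(): hands the job in; it is judged then, once.
The state is a dict: "time": time; "joint_positions": joint angles; "qvel": joint speeds; "joint_torque": joint torques, N m; "tool_pos": TCP position; "ee_rot": TCP orientation; "wrist_force": force on the tool from outside, world axes, zero at the start; "wrist_torque": the same for the moment, N m; "width": finger opening in m; "finger_force": force on a finger pad.
Only numpy, scipy, OpenCV 4.12 (cv2) and the standard library are available. Lean on these libraries where they do the work, as an engineer would, in place of code of your own. Each camera call takes 0.05 s, during which the arm holds its last target. There are 200 camera calls.

## Working session

There is one attempt and no reset: what is moved stays moved. The work goes in short steps, Python scripts to look and compute and a tool call to move; the robot and the scene stay as the last step left them, time stands still between calls to the robot, and variables do not carry over. Pictures are saved under pics/ and viewed, at most 10 in all, crops included, and the job is handed in when it is done.

Besides the shell and the picture viewer there is one more tool, called after ">>>" as name(argument=value, ...) on one line, values as JSON. send_rows: Moves the arm, as the interface text tells. Its arguments: {"type":"object","properties":{"rows":{"type":"array"},"grip":{"type":"number"}},"required":["rows"]}

```bash
mkdir -p pics; python3 - <<'E'
from bench import sensors, optics
import cv2
for n in("scene","side"):
    m=optics.camera_model(n);print(n,m)
    cv2.imwrite(f"pics/{n}0.png",optics.snapshot(n)[:,:,::-1])
print(sensors.get_obs())
E
```

```text
scene {'vertical_fov': 49.81246012369685, 'cx': 317.2369614771195, 'cy': 244.31533425672666, 'R': array([[-0.38342062,  0.92352616, -0.00938393],
       [ 0.67570797,  0.27357844, -0.68452434],
       [-0.6296089 , -0.26880154, -0.72892961]]), 't': array([ 0.1348349 , -0.30616541,  1.55813102])}
side {'vertical_fov': 45.77396276480004, 'cx': 320.56378121080013, 'cy': 232.20544723030827, 'R': array([[-0.90690751, -0.42125284,  0.00805054],
       [-0.33119752,  0.70095787, -0.63163777],
       [ 0.26043611, -0.57550336, -0.77522185]]), 't': array([0.5450301 , 0.21119064, 0.87038225])}
{'time': 0.1, 'joint_positions': array([ 1.00289708e+00,  8.78807785e-02,  1.37209113e+00, -1.45880015e-05,
        1.68355588e+00, -1.03094755e-01]), 'qvel': array([-1.00089586e-03, -1.69895974e-03, -1.55566607e-03,  8.29701485e-05,
        3.17615787e-03, -2.70321166e-03]), 'joint_torque': array([ 2.11528939e-03, -3.41257596e+01, -3.03299296e+01,  7.20307580e-02,
        3.05471546e-02, -1.07421251e-04]), 'tool_pos': array([0.24630996, 0.49128313, 0.2294274 ]), 'ee_rot': array([-3.13966630e+00, -1.84727565e-04,  2.67678636e+00]), 'wrist_force': array([ 0.31365635, -0.05220902, -0.07483508]), 'wrist_torque': array([ 0.03182346, -0.02249164,  0.03895335]), 'finger_force': 0.0, 'width': 0.09377121732078007}
```

View pics/scene0.png

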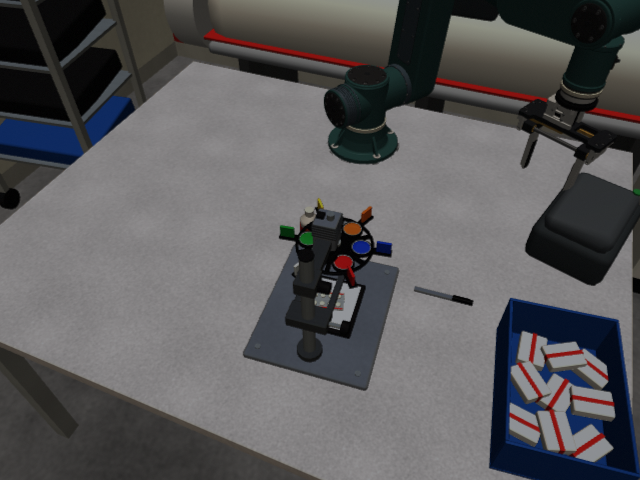

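View pics/side0.png

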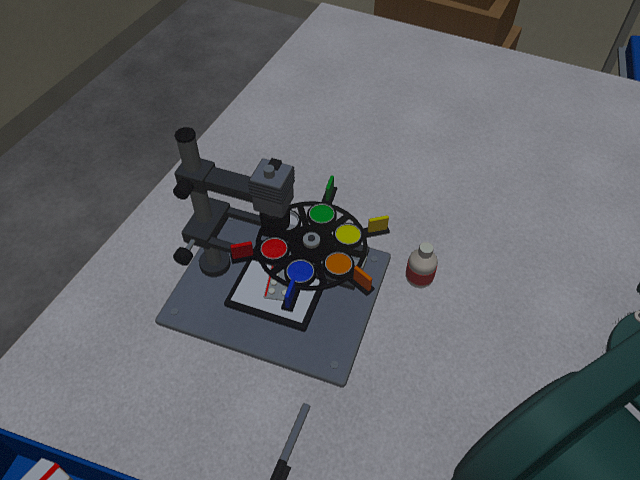

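The scene view has the tabs near green (287,231), yellow (320,204), orange (366,213), blue (384,247) and red (350,275). In the side view they are near green (330,188), yellow (378,224), orange (362,278), blue (291,293) and red (242,250). Next I'll enlarge both.

```bash
python3 - <<'E'
import cv2,numpy as np
a=cv2.imread("pics/scene0.png")[190:300,265:405]; b=cv2.imread("pics/side0.png")[170:320,220:400]
cv2.imwrite("pics/c1.png",cv2.resize(a,None,fx=5,fy=5,interpolation=cv2.INTER_CUBIC))
cv2.imwrite("pics/c2.png",cv2.resize(b,None,fx=4,fy=4,interpolation=cv2.INTER_CUBIC))
E
```

```text
(no output)
```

View pics/c1.png

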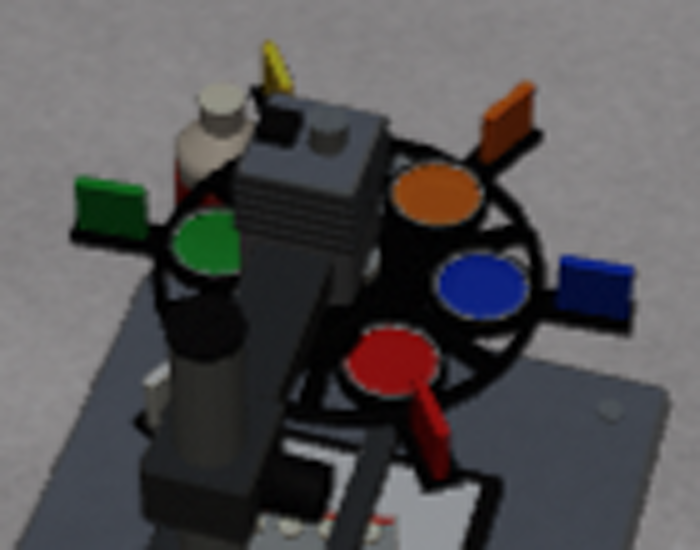

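View pics/c2.png

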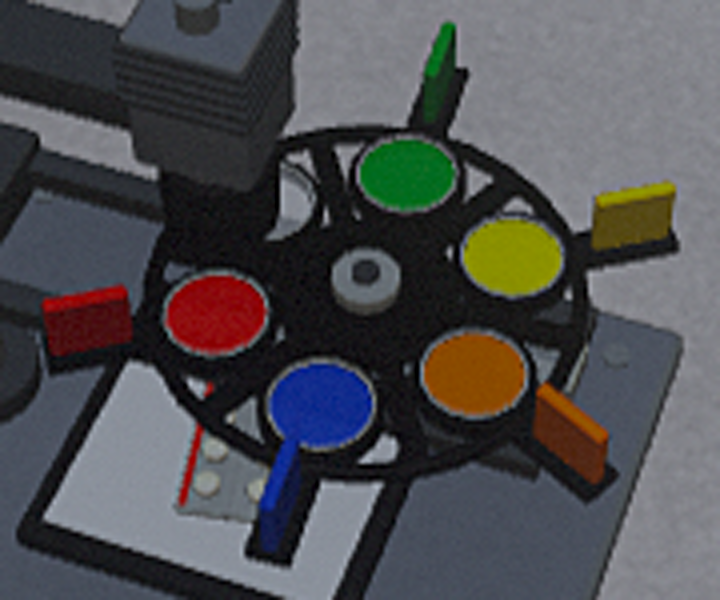

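The crops show each tab's top edge, the filter discs and the post top clearly. I'll read the tab and filter centres plus the post top from both, then fit the axis, the wheel phase and the stand yaw.

```bash
cat > fit.py <<'E'
import numpy as np
from bench import optics
from scipy.optimize import least_squares
M={n:optics.camera_model(n) for n in("scene","side")}
def proj(n,X,M=M):
    m=M[n];c=m["R"]@X+m["t"];f=240/np.tan(np.radians(m["vertical_fov"]/2))
    return np.array([m["cx"]+f*c[0]/c[2],m["cy"]+f*c[1]/c[2]])
k=dict(green=0,clear=1,red=2,blue=3,orange=4,yellow=5)
S=lambda u,v:np.array([u/5+265,v/5+190]); D=lambda u,v:np.array([u/4+220,v/4+170])
obs=[("scene","T","green",S(112,182)),("scene","T","orange",S(508,103)),("scene","T","blue",S(597,262)),("scene","T","red",S(429,402)),
("side","T","green",D(441,49)),("side","T","yellow",D(634,191)),("side","T","orange",D(573,408)),("side","T","blue",D(282,468)),("side","T","red",D(86,294)),
("scene","F","orange",S(438,194)),("scene","F","blue",S(483,286)),("scene","F","red",S(391,361)),
("side","F","green",D(407,174)),("side","F","yellow",D(513,257)),("side","F","orange",D(474,373)),("side","F","blue",D(320,403)),("side","F","red",D(216,313)),
("side","P",0,np.array([185,133])),("scene","P",0,S(206,325))]
def pred(p,o):
    x,y,zt,zf,a,s=p
    if o[1]=="P": return proj(o[0],np.array([x+.175*np.cos(s),y+.175*np.sin(s),.31]))
    r,z=(.1,zt) if o[1]=="T" else (.055,zf); b=a+k[o[2]]*np.pi/3
    return proj(o[0],np.array([x+r*np.cos(b),y+r*np.sin(b),z]))
if __name__=="__main__":
    r=least_squares(lambda p:np.concatenate([pred(p,o)-o[3] for o in obs]),[.45,-.05,.184,.16,-1,0],loss="soft_l1")
    p=r.x;print(p.round(4),"turret",p[4]-p[5])
    for o in obs: print(o[:3],(pred(p,o)-o[3]).round(1))
    for n in k:
        b=p[4]+k[n]*np.pi/3; print(n,np.round([p[0]+.1*np.cos(b),p[1]+.1*np.sin(b)],3), "rel stand",round(np.degrees(b-p[5])%360))
    # bottle top (side 426,247; z .085) and pen ends, on planes
    for nm,n,u,v,z in[("bottle","side",426,247,.085),("pen1","side",306,406,.0065),("pen2","scene",472,301,.0065),("pen1s","scene",416,290,.0065)]:
        m=M[n];f=240/np.tan(np.radians(m["vertical_fov"]/2));d=m["R"].T@np.array([(u-m["cx"])/f,(v-m["cy"])/f,1]);c=-m["R"].T@m["t"]
        print(nm,(c+d*(z-c[2])/d[2]).round(3))
E
python3 fit.py
```

```text
[ 0.5587  0.1254  0.1842  0.1601 -1.4131  0.0911] turret -1.5042009209582785
('scene', 'T', 'green') [-0.8 -0.1]
('scene', 'T', 'orange') [-0.1 -1.3]
('scene', 'T', 'blue') [-0.4 -0.1]
('scene', 'T', 'red') [-0.   0.1]
('side', 'T', 'green') [-0.2 -0.6]
('side', 'T', 'yellow') [0.5 0.1]
('side', 'T', 'orange') [-0.1  0.6]
('side', 'T', 'blue') [-1.   0.6]
('side', 'T', 'red') [-0.6  0.4]
('scene', 'F', 'orange') [-0.6 -0.3]
('scene', 'F', 'blue') [-0.7 -0.4]
('scene', 'F', 'red') [-0.3 -0.4]
('side', 'F', 'green') [0.  0.1]
('side', 'F', 'yellow') [-0.1 -0.1]
('side', 'F', 'orange') [-0.   0.3]
('side', 'F', 'blue') [0.1 0.4]
('side', 'F', 'red') [-0.1  0.2]
('side', 'P', 0) [-0.3  0.6]
('scene', 'P', 0) [-0.5 -1. ]
green [0.574 0.027] rel stand 274
clear [0.652 0.09 ] rel stand 334
red [0.636 0.188] rel stand 34
blue [0.543 0.224] rel stand 94
orange [0.465 0.161] rel stand 154
yellow [0.481 0.062] rel stand 214
bottle [0.414 0.005 0.085]
pen1 [0.488 0.294 0.006]
pen2 [0.474 0.421 0.006]
pen1s [0.491 0.299 0.006]
```

The fit holds to under about 1 px. The axis is at (0.559, 0.125) and the stand yaw is 0.09. The turret is at about -1.50, hung up halfway. I'll push the orange tab counter-clockwise with closed fingers, keeping the wrist yaw fixed.

>>> send_rows(rows=[[20,-27,2,0,0,0],[20,-27,2,0,0,0],[20,-27,2,0,0,0],[20,-27,2,0,0,0],[20,-27,2,0,0,0],[20,-27,2,0,0,0],[20,-27,2,0,0,0],[20,-27,2,0,0,0]], grip=0)

```text
time: 0.77
tool_pos: [0.407, 0.2741, 0.2461]
ee_rot: [-3.141, -0.0, 2.677]
wrist_force: [0.9, 0.5, -0.4]
width: 0.0437
finger_force: 0.0
```

```bash
python3 - <<'E'
import numpy as np
A=np.array([558.7,125.4]);pr=None
y=np.array([.448,.894]);x=np.array([-.894,.448])
for phi in [-1.6]+list(np.arange(-1.5,-.09,.1)):
    b=phi+np.radians(240)+.0911;r=np.array([np.cos(b),np.sin(b)]);t=np.array([-r[1],r[0]])
    h=12.5*abs(y@t)+8*abs(x@t)+3
    c=A+102*r-t*h
    print(round(phi,2),c.round(1),None if pr is None else (c-pr).round(1));pr=c
E
```

```text
-1.6 [474.3 184.7] None
-1.5 [469.1 176.7] [-5.2 -8. ]
-1.4 [464.5 168.1] [-4.5 -8.6]
-1.3 [460.8 158.9] [-3.7 -9.2]
-1.2 [458.  149.3] [-2.8 -9.6]
-1.1 [456.1 139.3] [ -1.9 -10. ]
-1.0 [455.2 129. ] [ -0.9 -10.3]
-0.9 [455.4 118.5] [  0.2 -10.5]
-0.8 [456.7 108. ] [  1.3 -10.5]
-0.7 [459.1  97.5] [  2.4 -10.5]
-0.6 [462.7  87.2] [  3.6 -10.3]
-0.5 [467.4  77.3] [ 4.7 -9.9]
-0.4 [473.2  67.8] [ 5.8 -9.5]
-0.3 [480.1  58.9] [ 6.9 -8.9]
-0.2 [487.9  50.8] [ 7.9 -8.1]
-0.1 [496.7  43.5] [ 8.8 -7.3]
```

>>> send_rows(rows=[[20,-24,0,0,0,0],[20,-24,0,0,0,0],[20,-24,0,0,0,0],[9,-10,0,0,0,0],[0,0,0,0,0,0],[0,0,0,0,0,0]])

```text
time: 1.27
tool_pos: [0.4752, 0.1938, 0.2459]
ee_rot: [-3.141, -0.002, 2.676]
wrist_force: [-0.2, -0.5, 0.6]
width: 0.004
finger_force: 0.0
```

>>> send_rows(rows=[[0,0,-12,0,0,0],[0,0,-12,0,0,0],[0,0,-12,0,0,0],[0,0,-10,0,0,0],[0,0,-6,0,0,0],[0,0,0,0,0,0]])

```text
time: 1.77
tool_pos: [0.4741, 0.1937, 0.1918]
ee_rot: [-3.139, -0.003, 2.678]
wrist_force: [-0.9, -0.1, 0.3]
width: 0.0003
finger_force: 0.0
```

```bash
python3 - <<'E'
from bench import optics,sensors
import cv2
o=sensors.get_obs();print(o["tool_pos"],o["wrist_force"],o["width"])
b=optics.snapshot("side")[170:320,220:400,::-1]
cv2.imwrite("pics/c3.png",cv2.resize(b,None,fx=4,fy=4,interpolation=cv2.INTER_CUBIC))
E
```

```text
[0.47407977 0.19374072 0.19180711] [-0.90756619 -0.14051382  0.29585554] 0.00033047521208025754
```

View pics/c3.png

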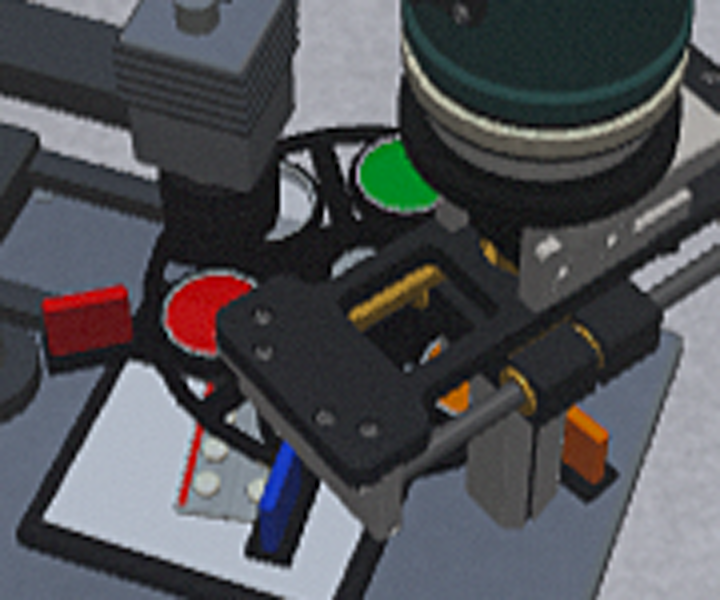

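The closed fingers stand beside the orange tab, near (515,480), with a gap to it and nothing touched. I'll start pushing now.

>>> send_rows(rows=[[-1.2,-3.2,0,0,0,0],[-1.2,-3.2,0,0,0,0],[-1.2,-3.2,0,0,0,0],[-1.2,-3.2,0,0,0,0],[-1.2,-3.2,0,0,0,0],[-1.2,-3.2,0,0,0,0],[-1.2,-3.2,0,0,0,0],[-1.2,-3.2,0,0,0,0]])

```text
time: 2.48
tool_pos: [0.4658, 0.1676, 0.1946]
ee_rot: [3.141, 0.0, 2.677]
wrist_force: [-0.9, -0.1, -0.4]
width: 0.0006
finger_force: 0.0
```

>>> send_rows(rows=[[-1.2,-3,0,0,0,0],[-1.2,-3,0,0,0,0],[-1,-3,0,0,0,0],[-1,-3,0,0,0,0],[-1,-3,0,0,0,0],[-0.8,-3,0,0,0,0],[0,0,0,0,0,0],[0,0,0,0,0,0]])

```text
time: 3.15
tool_pos: [0.4598, 0.15, 0.1946]
ee_rot: [3.141, 0.0, 2.677]
wrist_force: [0.2, 0.0, 0.4]
width: 0.0006
finger_force: 0.0
```

>>> send_rows(rows=[[-1,-3,0,0,0,0],[-0.9,-3,0,0,0,0],[-0.8,-3,0,0,0,0],[-0.6,-3,0,0,0,0],[-0.5,-3,0,0,0,0],[-0.4,-3,0,0,0,0],[-0.3,-3,0,0,0,0],[-0.2,-3,0,0,0,0]])

```text
time: 3.82
tool_pos: [0.4554, 0.1263, 0.1947]
ee_rot: [3.14, 0.0, 2.677]
wrist_force: [1.1, 2.6, -0.7]
width: 0.0006
finger_force: 1.1
```

>>> send_rows(rows=[[0,-3,0,0,0,0],[0.1,-3,0,0,0,0],[0.2,-3,0,0,0,0],[0.3,-3,0,0,0,0],[0.4,-3,0,0,0,0],[0.5,-3,0,0,0,0],[0.6,-3,0,0,0,0],[0.7,-3,0,0,0,0]])

```text
time: 4.48
tool_pos: [0.4577, 0.1017, 0.1944]
ee_rot: [-3.141, -0.0, 2.677]
wrist_force: [0.2, 1.1, 1.0]
width: 0.0004
finger_force: 0.8
```

```bash
python3 - <<'E'
from bench import optics,sensors
import cv2
o=sensors.get_obs();print(o["tool_pos"],o["wrist_force"])
b=optics.snapshot("side")[170:320,220:400,::-1]
cv2.imwrite("pics/c4.png",cv2.resize(b,None,fx=4,fy=4,interpolation=cv2.INTER_CUBIC))
E
```

```text
[0.45774587 0.10168749 0.19440493] [0.21254572 1.13939343 0.97133303]
```

View pics/c4.png

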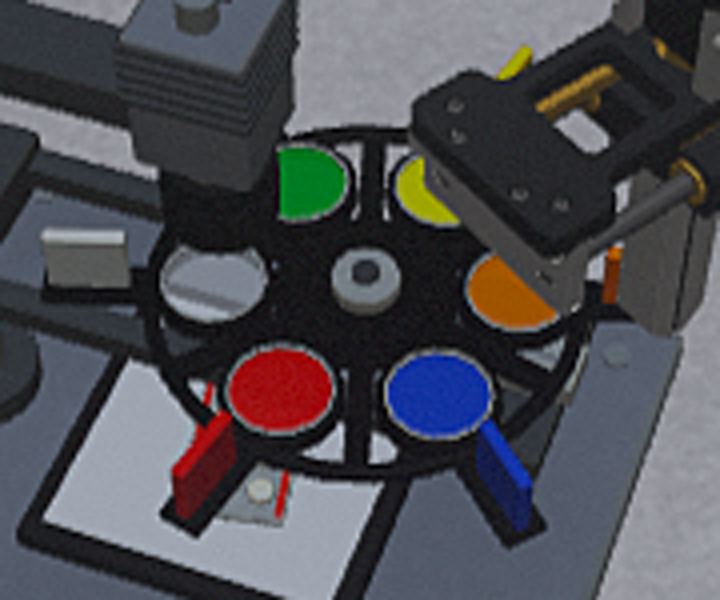

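The wheel has turned counter-clockwise to about -0.75: green glass at (310,182), partly hidden by the lens. The contact force is about 1 N, so I'll continue.

>>> send_rows(rows=[[0.7,-3,0,0,0,0],[0.8,-3,0,0,0,0],[0.9,-3,0,0,0,0],[1,-3,0,0,0,0],[1.2,-3,0,0,0,0],[1.3,-3,0,0,0,0],[1.4,-3,0,0,0,0],[1.5,-3,0,0,0,0]])

```text
time: 5.2
tool_pos: [0.4667, 0.0775, 0.1945]
ee_rot: [-3.141, -0.0, 2.677]
wrist_force: [-0.3, 0.7, 0.5]
width: 0.0
finger_force: 0.2
```

>>> send_rows(rows=[[1.6,-2.8,0,0,0,0],[1.7,-2.8,0,0,0,0],[1.8,-2.8,0,0,0,0],[1.9,-2.8,0,0,0,0],[2,-2.6,0,0,0,0],[0,0,0,0,0,0],[0,0,0,0,0,0],[0,0,0,0,0,0]])

```text
time: 5.87
tool_pos: [0.4756, 0.0643, 0.1945]
ee_rot: [3.141, -0.0, 2.677]
wrist_force: [-0.1, 0.3, 1.2]
width: 0.0006
finger_force: 0.0
```

```bash
python3 - <<'E'
from bench import optics,sensors
import cv2
o=sensors.get_obs();print(o["tool_pos"],o["wrist_force"])
b=optics.snapshot("side")[170:320,220:400,::-1]
cv2.imwrite("pics/c5.png",cv2.resize(b,None,fx=4,fy=4,interpolation=cv2.INTER_CUBIC))
E
```

```text
[0.47562586 0.06428396 0.19449905] [-0.12952398  0.33520388  1.19391802]
```

View pics/c5.png

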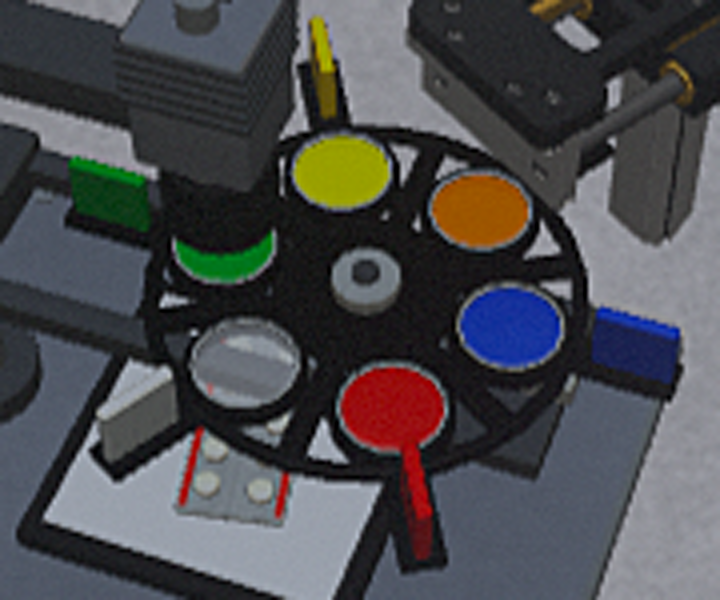

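It has snapped in: green is under the lens and the finger is free of the tab. I'll retreat up and away.

>>> send_rows(rows=[[0,0,10,0,0,0],[0,0,15,0,0,0],[0,0,20,0,0,0],[-10,0,20,0,0,0],[-20,0,10,0,0,0],[-25,0,0,0,0,0],[-25,0,0,0,0,0],[-25,0,0,0,0,0]])

```text
time: 6.58
tool_pos: [0.3698, 0.0643, 0.2707]
ee_rot: [3.141, 0.001, 2.677]
wrist_force: [0.1, 0.7, -0.6]
width: 0.0005
finger_force: 0.0
```

>>> send_rows(rows=[[-20,0,0,0,0,0],[-10,0,0,0,0,0],[0,0,0,0,0,0],[0,0,0,0,0,0],[0,0,0,0,0,0],[0,0,0,0,0,0]])

```text
time: 7.08
tool_pos: [0.3414, 0.0642, 0.2693]
ee_rot: [-3.141, -0.0, 2.677]
wrist_force: [-0.0, 0.3, 0.3]
width: 0.0005
finger_force: 0.0
```

```bash
python3 - <<'E'
from bench import optics,sensors
import cv2,numpy as np
from fit import *
o=sensors.get_obs();print(o["time"],o["tool_pos"],o["wrist_force"])
im=optics.snapshot("side")[:,:,::-1].copy()
cv2.imwrite("pics/c6.png",cv2.resize(im[170:320,220:450],None,fx=3.4,fy=3.4,interpolation=cv2.INTER_CUBIC))
# colour centroids of filters from the side view vs turret=0
x,y,zt,zf,_,s=.5587,.1254,.1842,.1601,0,.0911
hsv=cv2.cvtColor(im,cv2.COLOR_BGR2HSV)
pr=lambda n,ph:proj("side",np.array([x+.055*np.cos(s+ph+k[n]*np.pi/3),y+.055*np.sin(s+ph+k[n]*np.pi/3),zf]))
C={}
for n,h in dict(blue=(110,130),orange=(9,19),yellow=(24,35)).items():
    m=cv2.inRange(hsv,(h[0],150,60),(h[1],255,255)); _,l,st,ce=cv2.connectedComponentsWithStats(m)
    j=min((i for i in range(1,len(st)) if st[i][4]>150),key=lambda i:np.hypot(*(ce[i]-pr(n,0)))); C[n]=ce[j]; print(n,ce[j],pr(n,0),st[j][4])
print("phi",least_squares(lambda p:np.concatenate([pr(n,p[0])-C[n] for n in C]),[0.]).x)
E
```

```text
7.0833 [0.34140875 0.06422075 0.26933649] [-0.01256254  0.27764262  0.26530878]
blue [347.18230563 251.20911528] [347.70562295 251.59068763] 373
orange [339.57142857 222.05471125] [339.96588452 222.45793504] 329
yellow [305.0192926  212.39549839] [305.22484564 212.8433821 ] 311
phi [0.00846609]
```

View pics/c6.png

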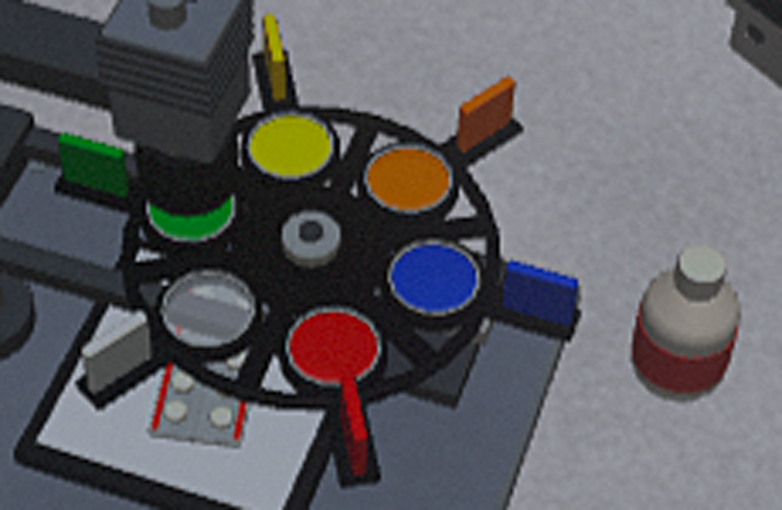

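Green is under the lens at turret angle about 0.008. The blister card and bottle haven't moved, and the arm is clear.

```bash
python3 -c "
from bench import ticket
print(ticket.close_job())"
```

```text
the job is handed in; nothing more can be done
None
```

The green filter is clicked in under the lens (measured turret angle about 0.008 rad, under 1 mm off), the arm is clear, the blister card and bottle look unmoved (the pen, which the arm never went near, wasn't re-checked), and the job is handed in; no verdict was returned.

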